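# Turn the tea-light tin over into the gated stand

## Robot

A 6-joint arm with a two-finger parallel gripper is mounted at the origin on a cart in front of the work surface, level with it; the furniture and walls round the work are solid. World frame = base frame: x ahead of the robot, y to its left, z up, the work surface at z = 0. Lengths are in mm, angles in degrees, forces in N, time in s.
With the tool pointing down it reaches from about 300 to 850 mm from the base axis. Payload 5.4 kg.
Tool frame: the origin (TCP) lies midway between the tips of the shut fingers; the grasp point (between the pads) lies 19 mm behind it; z points along the fingers, y is the line along which they close (so a half turn about z gives the same grasp; the last joint's range is limited). The gripper opens to 85 mm and grips with 20 to 120 N. Pads are 22 mm wide; open, the fingers measure 114 mm over their backs; the gripper's body (76 mm by 85 mm) begins 54 mm behind the grasp point. The pads swing forward as they close: fully open they stand 13 mm farther back than shut.
Start: joints at [-78.902, 9.076, 91.501, -0, 79.423, -12.038], TCP at [225.902, -528.748, 231.299] pointing down, gripper open.
Joint ranges: [-166.64, 166.64], [-54.1, 131.32], [10.49, 154.53], [-73.88, 253.88], [9.74, 151.15], [-171.62, 171.62]. Speed limits (degrees/s): [147.25, 147.25, 180, 180, 180, 180].

## Interface

Orientations are given as [roll, pitch, yaw] about the fixed x, y, z axes, in that order (R = Rz(yaw) Ry(pitch) Rx(roll)).
In Python, from cell import get_obs, snapshot, camera_params, sign_off gives the robot as it stands. The module is installed in compiled form; this text tells all that it offers.
- The arm moves only by the shell command python3 -m inch 'ROWS' [FORCE]. ROWS is JSON, a list of rows, each an object with "travel": the shift along the tool's x, y, z in cm, a list of three; "turn": the turn, a rotation vector about the tool's x, y, z in rad, a list of three; "fingers": the finger opening in cm, from 0 to 8.54. In form: [{"travel": [tx, ty, tz], "turn": [wx, wy, wz], "fingers": fingers}, ...]. A call has 1 to 12 rows; each row is the pose to reach, as a shift and turn from the pose commanded when the call began, along the tool's axes at that moment; what a row does not reach only later rows make up. A row lasts 1/8 s, in which the tool goes at most 62.5 mm and 10.7 degrees, less where a joint would pass 70% of its speed; a pose out of reach is approached as far as the arm can. A call with a gripper value outside its range is refused whole. The fingers move at their own pace and stop on an object; FORCE is the grip in N (left out, the last holds). Time passes only in rows, so rows that repeat a pose let the fingers close. It gives the time, the measured TCP pose, the force, the opening and the grip force at its end, in the units of the state.
- get_obs(): the state, without advancing time (a new reading comes with each control period).
- snapshot(name): name is "side" or "top" or "wrist"; returns (picture, depth): 480x640x3 uint8, red, green, blue; 480x640 float32, mm along the optical axis (not along the pixel's ray), 0 where there is no reading.
- camera_params(name): a dict with "camera_matrix" (3x3 intrinsics, pixels), "position" and "orientation" of the camera in the world. Camera axes: x right, y down, z forward; pixel columns grow to the right and rows downward; lengths in mm; the calibration is good to about 2 mm. A picture is of the moment at which its call begins: read the wrist's pose just before it. camera_params takes no time and is no camera call; for the wrist camera it gives the pose at the moment of the call.
- sign_off(): hands the job in; it is judged then, once.
The state is a dict: "clock": time; "joint_positions": joint angles; "qd": joint speeds; "tau": joint torques, N m; "tcp_pos": TCP position; "eef_rot": TCP orientation; "ft_force": force on the tool from outside, world axes, zero at the start; "wrist_torque": the same for the moment, N m; "opening": opening from 0.0 (shut) to 1.0 (fully open); "finger_force": force on a finger pad.
Only numpy, scipy, OpenCV 4.12 (cv2) and the standard library are available. Lean on these libraries where they do the work, as an engineer would, in place of code of your own. Each camera call takes 0.05 s, during which the arm holds its last target. There are 200 camera calls.

## Task

The steel tin of tea lights lies lid up in the open sloping stand, and its lid is only loosely slipped on. Take the tin out with its lid held shut, turn it over lid down while it is off the stands, and slide it, lid down, under the sprung flap into the empty gated stand until it rests fully home against the stop; then let go. The lid must never come off or gape, the tea lights must stay inside, and nothing else on the worktop may be shoved about or knocked over.

Things in the scene. Friction and masses are not known exactly. Their poses are not given: they have to be found in the camera images.
- tin: plain steel tin without its lid, 120 (its x) x 94 (y) x 40 mm (z), walls 3 mm, open at +z; origin at the centre of the outside of its floor. With lid and contents 129 x 103 x 43 mm, 0.2 to 0.5 kg. At the start it lies at 45 degrees in the open stand, x pointing down the slope; its upper (-x) end stands out over a finger notch, free above and below for 48 mm from the end
- lid: loose steel lid, 129 x 103 mm, plate 3 mm, with a 12 mm skirt outside the tin's walls, 2 mm play all round; only its weight keeps it on. Origin at the centre of the plate's inner face, z outwards. Shut, its origin is at z = 40 mm in the tin's frame (within 2 mm in x and y), 43 mm from the tin's floor to the lid's outer face
- tealight_1: tea light in a metal cup, 38 mm diameter x 15 mm, loose inside the tin; origin at the centre of its underside
- tealight_2: second tea light, the same
- tealight_3: third tea light, the same
- stand: fixed open wooden stand that holds the tin at first, 115 x 140 mm. Origin under it on the worktop, x horizontal, downhill. A board falls along x at 45 degrees, with cheeks 116 mm apart, 18 mm above the board, and an 18 mm stop at the low end. A notch 66 mm wide in the board's upper edge leaves room for a finger under the tin. Nothing is above it
- gated_stand: the empty wooden stand, fixed, of the same shape, but with two uprights and a sprung flap across its bay. Origin under it on the worktop, x horizontal, downhill. Cheeks 116 mm apart, 18 mm above the board; the uprights stand 52 to 72 mm downhill of the point mouth and reach 90 mm off the board
- bay (a point): point on the board of the gated stand, on its centre line, 64.5 mm up the slope from the stop's face: the middle of the lid's outer face when the tin lies lid down and fully home. The lid's origin then is 3 mm off the board here.
- mouth (a point): point on the gated stand's centre line, in the plane of its board, 120 mm up the slope from the stop's face; cheeks begin 15 mm and the full board 48 mm downhill of it (finger notch 66 mm wide above that)
- flap (a joint): angle (rad) of the sprung flap of the gated stand: 0 = shut, square to the board, its edge 17 mm above it; up to 1.4 as it swings downhill. Flap 106 mm wide, 63 mm long; its rod is 62 mm downhill of point mouth, 80 mm off the board. A weak spring (0.025 to 0.1 N m) shuts it. A tin pushed downhill along the board opens it; it then lies on the tin at 0.9 to 1.0 rad
- mill: small grey salt mill, 44 x 90 mm, upright; origin under its centre (bystander)
- spice_jar: green-capped spice jar, 46 x 106 mm, upright; origin under its centre (bystander)
- soap_bottle: soap pump bottle, 53 x 78 x 191 mm, upright; origin under its centre (bystander)
- drink_can: drink can, 66 x 114 mm, upright; origin under its centre (bystander)
- squat_tin: squat food tin, 75 x 58 mm, upright; origin under its centre (bystander)
- tape: roll of brown tape lying flat, 96 mm diameter x 48 mm; origin under its centre (bystander)
- tall_tin: tall food tin, 75 x 110 mm, upright; origin under its centre (bystander)

How it is judged (in metres and radians):
On the way, in this order (a step that is already met when the one before it is completed fails the run):
1. the tin is off both stands and turned lid down with its lid on (angle between tin's own z axis and vertical above 2.1 rad and contact force between tin and stand below 0.05 N and contact force between each of tin, lid and gated_stand below 0.05 N and not (z of lid in the frame of tin above 0.048 m or z of lid in the frame of tin below 0.034 m or angle between the z axis of lid and the z axis of tin, either way round above 0.12 rad) and not (distance between tin and bay below 0.06 m and y of tin in the frame of gated_stand between -0.012 and 0.012 m and distance between lid and bay below 0.015 m and angle between tin's own z axis and vertical between 2.25 and 2.46 rad and angle between the x axis of tin and the y axis of gated_stand, either way round above 1.45 rad)), for 0.2 s.
2. the tin lies lid down, fully home in the gated stand under the flap (distance between tin and bay below 0.06 m and y of tin in the frame of gated_stand between -0.012 and 0.012 m and distance between lid and bay below 0.015 m and angle between tin's own z axis and vertical between 2.25 and 2.46 rad and angle between the x axis of tin and the y axis of gated_stand, either way round above 1.45 rad), for 0.2 s.
At the end, for the whole second after the job is handed in: Tin lid down on the gated stand's board under the flap (flap beyond 0.6 rad): lid origin within 15 mm of the bay point, tin within 12 mm of the centre line, slope 45 degrees +-0.1 rad, squarely along the bay; lid on (8 mm, 0.12 rad), tea lights inside, all at rest (all of step 2 and not (z of lid in the frame of tin above 0.048 m or z of lid in the frame of tin below 0.034 m or angle between the z axis of lid and the z axis of tin, either way round above 0.12 rad) and distance between each of tealight_1, tealight_2, tealight_3 and tin below 0.078 m and value of joint flap above 0.6 rad and linear speed of each of tin, lid below 0.02 m/s and angular speed of tin below 0.2 rad/s); the robot touches nothing.
It fails at once if the lid comes off or gapes (more than 8 mm or 0.12 rad from shut) (z of lid in the frame of tin above 0.048 m or z of lid in the frame of tin below 0.034 m or angle between the z axis of lid and the z axis of tin, either way round above 0.12 rad).
It fails at once if a tea light leaves the tin (not (distance between each of tealight_1, tealight_2, tealight_3 and tin below 0.078 m)).
It fails at once if another thing on the worktop is shoved more than 30 mm or tipped (distance of any of mill, spice_jar, soap_bottle, drink_can, squat_tin, tape, tall_tin from where it was at the start of the episode above 0.03 m or angle between any of mill, spice_jar, soap_bottle, drink_can, squat_tin, tape, tall_tin's own z axis and vertical above 0.3 rad).
It also fails if it takes over 56 s, if anything falls off the work surface, if the arm or the gripper's body presses on something with over 40 N, if the wrist force passes 120 N, or if a joint passes its speed limit or range.

## Working session

There is one attempt and no reset: what is moved stays moved. The work goes in short steps, Python scripts to look and compute and a shell command to move; the robot and the scene stay as the last step left them, time stands still between calls to the robot, and variables do not carry over. Pictures are saved under pics/ and viewed, at most 11 in all, crops included, and the job is handed in when it is done.

```bash
mkdir -p pics; cat > h.py <<'E'
import numpy as np, cv2
from scipy.spatial.transform import Rotation as R
from cell import get_obs, snapshot, camera_params, sign_off
def cam(name):
    p=camera_params(name); return np.array(p["camera_matrix"],float),np.array(p["position"],float),p["orientation"]
def rot(o):
    o=np.array(o,float)
    return o if o.shape==(3,3) else R.from_euler('xyz',o,degrees=True).as_matrix()
def cloud(name):
    K,t,o=cam(name); img,d=snapshot(name); M=rot(o)
    v,u=np.mgrid[:480,:640]
    P=np.stack([(u-K[0,2])/K[0,0]*d,(v-K[1,2])/K[1,1]*d,d],-1)@M.T+t
    P[d==0]=np.nan
    return img,d,P
E
python3 - <<'E'
from h import *
print(get_obs())
for n in("side","top","wrist"):
    print(n,camera_params(n))
    img,d,P=cloud(n); np.savez(n+"0.npz",img=img,d=d,P=P)
    cv2.imwrite(f"pics/{n}0.png",img[:,:,::-1])
E
```

```text
{'clock': 0.0, 'joint_positions': array([-7.89007090e+01,  9.11356892e+00,  9.15739134e+01,  4.47878824e-04,
        7.94238421e+01, -1.20380791e+01]), 'qd': array([-0.04125805, -0.04966254,  0.07771615, -0.06916785,  0.03300153,
        0.09597908]), 'tau': array([-5.00350125e-04, -3.95997012e+01, -3.31433809e+01, -2.10299236e-04,
        8.24202580e-03, -4.58230360e-07]), 'tcp_pos': array([ 225.79795226, -528.13962014,  230.29269527]), 'eef_rot': array([-1.79891215e+02, -2.36484305e-02,  2.31372650e+01]), 'ft_force': array([-0.71362226, -0.5274359 , -0.26176536]), 'wrist_torque': array([-0.04712171,  0.0035411 ,  0.02292868]), 'finger_force': 0.0, 'opening': 1.001705529684428}
side {'camera_matrix': array([[540.27800829,   0.        , 322.9501212 ],
       [  0.        , 540.27800829, 246.56892461],
       [  0.        ,   0.        ,   1.        ]]), 'position': array([ 306.36665378, 1013.76149117,  874.78668707]), 'orientation': array([-1.26833937e+02, -1.54751260e-01, -1.68100611e+02])}
top {'camera_matrix': array([[584.16005432,   0.        , 319.64661557],
       [  0.        , 584.16005432, 232.68646758],
       [  0.        ,   0.        ,   1.        ]]), 'position': array([-225.02111764,  141.17874824, 1364.66049244]), 'orientation': array([-1.48925712e+02, -7.99206953e-02, -1.00566024e+02])}
wrist {'camera_matrix': array([[372.51439583,   0.        , 311.90818398],
       [  0.        , 372.51439583, 239.96934777],
       [  0.        ,   0.        ,   1.        ]]), 'position': array([ 298.85414789, -498.11325887,  372.49610573]), 'orientation': array([ 1.62066940e+02,  4.32821581e-02, -6.68187843e+01])}
```

View pics/side0.png

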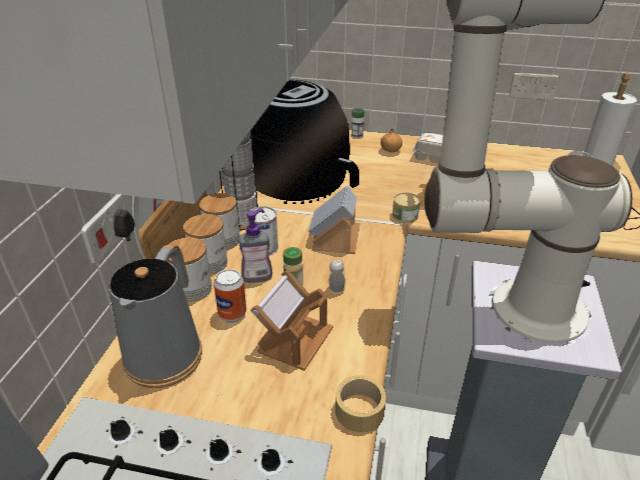

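View pics/top0.png

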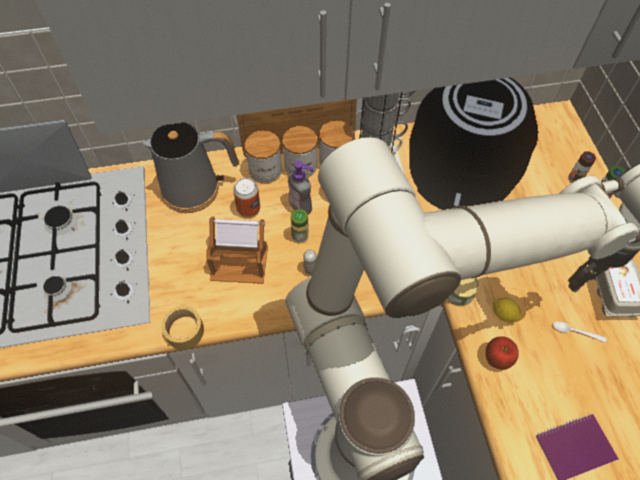

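Side view: gated stand at px (290,325) with its light flap at (283,300); open stand with the grey tin at (335,220); mill (337,275), spice jar (292,262), soap bottle (256,250), can (230,297), tape (360,403), food tin (406,207). Top view: gated stand at (238,250), while the arm hides the open stand.

```bash
python3 - <<'E'
from h import *
z=np.load("side0.npz");P=z["P"];img=z["img"]
def show(n,px):
    Q=np.load(n+"0.npz")["P"]
    for u,v in px: print(n,(u,v),np.round(Q[v,u],0))
show("side",[(320,220),(335,225),(345,205),(335,215),(350,230),(340,240),(283,300),(265,345),(300,355),(325,320),(337,265),(292,255),(256,250),(230,280),(360,385),(406,200),(265,230),(325,293),(297,343)])
show("top",[(238,235),(238,270),(215,275),(264,228),(210,225),(308,262),(299,220),(300,185),(246,190),(183,320)])
# planes by normals
def crop(r):
    x0,y0,x1,y1=r; return P[y0:y1,x0:x1].reshape(-1,3), img[y0:y1,x0:x1].reshape(-1,3)
for nm,r in(("tin",(300,180,370,260)),("gate",(250,270,340,365))):
    c=cv2.resize(img[r[1]:r[3],r[0]:r[2]],None,fx=6,fy=6,interpolation=cv2.INTER_CUBIC); cv2.imwrite(f"pics/c_{nm}.png",c[:,:,::-1])
a=cv2.imread("pics/c_tin.png");b=cv2.imread("pics/c_gate.png")
a=cv2.resize(a,(380,434));b=cv2.resize(b,(410,434));cv2.imwrite("pics/cc.png",np.hstack([a,b]))
E
```

```text
side (320, 220) [ 554. -135.   82.]
side (335, 225) [ 511. -116.   84.]
side (345, 205) [ 491. -146.  130.]
side (335, 215) [ 514. -134.  103.]
side (350, 230) [ 486. -217.    4.]
side (340, 240) [ 504. -162.    5.]
side (283, 300) [561. 203. 100.]
side (265, 345) [585. 271.  29.]
side (300, 355) [512. 261.   4.]
side (325, 320) [477. 170.  27.]
side (337, 265) [475.  46.  86.]
side (292, 255) [580.  55. 105.]
side (256, 250) [670.  48. 100.]
side (230, 280) [688. 175. 110.]
side (360, 385) [374. 332.  27.]
side (406, 200) [ 343. -326.   54.]
side (265, 230) [683. -64.  79.]
side (325, 293) [502.  52.  -1.]
side (297, 343) [509. 292.  73.]
top (238, 235) [557. 204.  96.]
top (238, 270) [507. 220.   5.]
top (215, 275) [503. 280.   6.]
top (264, 228) [625. 136.   1.]
top (210, 225) [590. 269. 111.]
top (308, 262) [460.  41.  74.]
top (299, 220) [564.  46. 111.]
top (300, 185) [659.  26. 127.]
top (246, 190) [687. 167. 103.]
top (183, 320) [393. 371.   3.]
```

View pics/cc.png

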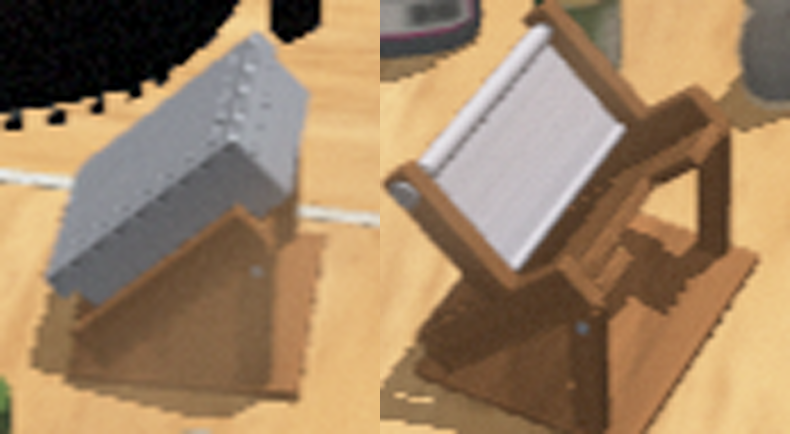

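View pics/wrist0.png

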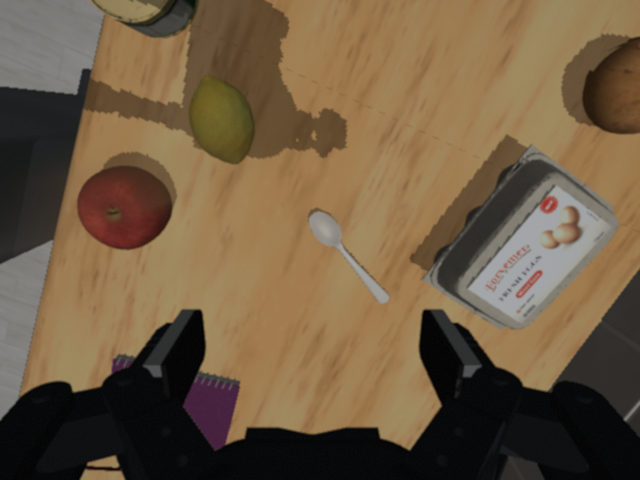

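Left crop: lidded tin, lid plane up, falling away from the robot with its upper end at the right (side px about (345,200)). Right crop: gated stand, flap between the uprights, mouth end at right/low (px ~(330,300)), facing the robot. Wrist view: only other worktop things, no stand.

```bash
python3 - <<'E'
from h import *
def plane(X):
    c=np.median(X,0)
    for k in range(8):
        n=np.linalg.svd(X-c,full_matrices=False)[2][2]; r=(X-c)@n; s=max(2,1.5*np.median(abs(r)));X=X[abs(r)<s];c=X.mean(0)
    return c,n*np.sign(n[2]),X
z=np.load("side0.npz");P=z["P"];img=z["img"]
hsv=cv2.cvtColor(img,cv2.COLOR_RGB2HSV)
grey=(hsv[...,1]<60)
m=grey&(P[...,2]>25)&(P[...,0]>430)&(P[...,0]<620)&(P[...,1]>-240)&(P[...,1]<-60)
m[:, :300]=0; m[:180]=0
# local normals
def normals(P):
    gx=P[1:-1,2:]-P[1:-1,:-2]; gy=P[2:,1:-1]-P[:-2,1:-1]
    n=np.cross(gx,gy); n/=np.linalg.norm(n,axis=-1,keepdims=True); N=np.full(P.shape,np.nan);N[1:-1,1:-1]=n
    N*=np.sign(N[...,2:]); return N
N=normals(cv2.GaussianBlur(P,(0,0),0.8))
top=m&(abs(N[...,2]-.707)<.15)&(N[...,0]>.4)
print("tin px",m.sum(),"lid px",top.sum())
c,n,X=plane(P[top]);print("lid plane",c.round(1),n.round(3),len(X),"az",np.degrees(np.arctan2(n[1],n[0])),"tilt",np.degrees(np.arccos(n[2])))
az=np.arctan2(n[1],n[0])
ex=np.array([np.cos(az)*.7071,np.sin(az)*.7071,-.7071]);ey=np.array([-np.sin(az),np.cos(az),0])
M=P[m]; L=M[abs((M-c)@n)<4]
print("lid extents x",np.percentile(L@ex,[0,1,2,5,50,95,98,99,100]).round(1),"y",np.percentile(L@ey,[0,1,2,5,50,95,98,99,100]).round(1), "c", (c@ex).round(1),(c@ey).round(1))
# lid corners using contour of lid mask
lm=(m&(abs((P-c)@n)<4)).astype(np.uint8)
cnt=max(cv2.findContours(lm,0,2)[0],key=cv2.contourArea)
Q=P[cnt[:,0,1],cnt[:,0,0]]; q=np.stack([Q@ex,Q@ey],1).astype(np.float32)
print("lid rect",cv2.minAreaRect(q))
side=m&(abs(N[...,2])<.25); Y=P[side]; 
if len(Y)>20:
    c2,n2,X2=plane(Y);print("wall",c2.round(1),n2.round(3),len(X2))
# gated: both views
for nm in("side","top"):
    z=np.load(nm+"0.npz");P=z["P"];img=z["img"];N=normals(cv2.GaussianBlur(P,(0,0),.8));hsv=cv2.cvtColor(img,cv2.COLOR_RGB2HSV)
    b=(P[...,0]>430)&(P[...,0]<650)&(P[...,1]>110)&(P[...,1]<310)&(P[...,2]>12)&(P[...,2]<180)
    fl=b&(hsv[...,1]<50)&(P[...,0]<640)
    c,n,X=plane(P[fl]);print(nm,"flap",c.round(1),n.round(3),len(X),"az",np.degrees(np.arctan2(n[1],n[0])))
    w=b&~fl&(hsv[...,1]>=70)
    W=P[w];print("wood",len(W),np.percentile(W,[1,99],axis=0).round(0).tolist())
    s=w&(N[...,2]>.6)&(N[...,2]<.8)&(N[...,0]>.5); print("slopepx",s.sum(), "az of normals",np.degrees(np.arctan2(np.median(N[s][:,1]),np.median(N[s][:,0]))))
    vm=np.round(P[s],0); np.save(nm+"_slope.npy",P[s])
    base=(P[...,0]>430)&(P[...,0]<650)&(P[...,1]>110)&(P[...,1]<310)&(P[...,2]<12)&(P[...,2]>3)&(hsv[...,1]>120)
    print("base rect",cv2.minAreaRect(P[base][:,:2].astype(np.float32)),base.sum())
E
```

```text
tin px 1232 lid px 370
lid plane [ 537.5 -196.   100.8] [0.704 0.042 0.709] 235 az 3.4508744711788646 tilt 44.88065589652805
lid extents x [246.6 247.9 248.5 250.1 306.1 368.3 372.2 373.3 375.3] y [-266.7 -263.3 -260.1 -256.4 -204.7 -162.7 -161.2 -160.3 -158.5] c 299.7 -228.0
lid rect ((310.7415771484375, -212.56491088867188), (128.25596618652344, 108.26925659179688), 0.19234466552734375)
wall [ 529.3 -135.2   81.3] [ 0.529 -0.517  0.673] 54
side flap [566.6 210.7  99.4] [-0.726  0.164  0.668] 759 az 167.24644555938272
wood 2132 [[477.0, 142.0, 15.0], [602.0, 291.0, 127.0]]
slopepx 257 az of normals -14.586416606386408
base rect ((533.6823120117188, 218.29495239257812), (146.5014190673828, 114.33537292480469), 75.70246887207031) 1288
top flap [565.3 207.1 100.4] [-0.759  0.185  0.625] 433 az 166.265393997306
wood 1205 [[474.0, 139.0, 13.0], [599.0, 289.0, 129.0]]
slopepx 198 az of normals -14.254285185152337
base rect ((539.8563842773438, 210.22454833984375), (199.49942016601562, 219.50123596191406), 89.77961730957031) 1007
```

```bash
cat >> h.py <<'E'
def frame(az,s=1):
    """tool rotation for a 45 deg downhill pose at azimuth az (deg); s=+1: tool y along the board's outward normal"""
    a=np.radians(az);ex=np.array([np.cos(a),np.sin(a),-1])/2**.5;n=np.array([np.cos(a),np.sin(a),1])/2**.5
    y=s*n; return np.stack([np.cross(y,ex),y,ex],1)
def delta(T,Rg,T0=None,R0=None):
    """travel (cm) and turn (rad) from the present (or given) pose"""
    o=get_obs()
    if R0 is None: R0=rot(o["eef_rot"]);T0=o["tcp_pos"]
    return (R0.T@(np.array(T)-T0)/10).round(2).tolist(), R.from_matrix(R0.T@Rg).as_rotvec().round(3).tolist()
E
python3 - <<'E'
from h import *
az=3.45;F=frame(az);ex=F[:,2];n=F[:,1];ey=np.array([-ex[1],ex[0],0])*2**.5
c=np.array([537.5,-196,100.8]); 
ctr=ex*310.7+ey*-211.5+n*(c@n); print("lid outer centre",ctr.round(1),"upper end",(ctr-64.5*ex).round(1))
def wr(j1,S,Rt):
    M=(R.from_euler('z',j1,degrees=True)*R.from_euler('y',S,degrees=True)).as_matrix().T@Rt
    a=R.from_matrix(M).as_euler('ZYZ',degrees=True); a[2]=(a[2]-90+180)%360-180; return a.round(0)
o=get_obs();q=o["joint_positions"];print("check",wr(q[0],q[1]+q[2],rot(o["eef_rot"])),q[3:])
tcp1=ctr-21.5*n-64.5*ex+40*ex
g=np.array([533.7,218.3,0.]);
print("tcp1",tcp1.round(1))
for d6 in(200,260):
  for S in(70,90,110):
    for nm,t,azz in(("s1",tcp1,3.45),("s2",np.array([490,228,130]),-14)):
      F=frame(azz);w=t-d6*F[:,2];j1=np.degrees(np.arctan2(w[1],w[0]))
      print(d6,S,nm,round(j1),wr(j1,S,F),wr(j1,S,frame(azz,-1)))
E
```

```text
lid outer centre [ 544.2 -179.1   93.1] upper end [ 498.7 -181.8  138.7]
check [ -0.  79. -12.] [-3.23140851e-04  7.94258364e+01 -1.20398930e+01]
tcp1 [ 511.8 -181.    95.2]
200 70 s1 -27 [ 22.  71. -30.] [ 22.  71. 150.]
200 70 s2 37 [-34.  80.  48.] [ -34.   80. -132.]
200 90 s1 -27 [ 27.  52. -40.] [ 27.  52. 140.]
200 90 s2 37 [-38.  63.  60.] [ -38.   63. -120.]
200 110 s1 -27 [ 38.  35. -55.] [ 38.  35. 125.]
200 110 s2 37 [-47.  48.  76.] [ -47.   48. -104.]
260 70 s1 -30 [ 24.  72. -33.] [ 24.  72. 147.]
260 70 s2 41 [-36.  82.  51.] [ -36.   82. -129.]
260 90 s1 -30 [ 29.  54. -43.] [ 29.  54. 137.]
260 90 s2 41 [-39.  66.  64.] [ -39.   66. -116.]
260 110 s1 -30 [ 40.  37. -59.] [ 40.  37. 121.]
260 110 s2 41 [-48.  52.  80.] [ -48.   52. -100.]
```

```bash
python3 - <<'E'
from h import *
F=frame(3.45);c=np.array([544.2,-179.1,93.1])
T=c-21.5*F[:,1]-(64.5+80)*F[:,2]; print(T.round(1),delta(T,F))
E
```

```text
[ 427.  -186.2  180.1] ([31.95, -23.55, 5.09], [-0.683, 0.48, -1.161])
```

```bash
python3 -m inch '[{"travel":[10,-7.5,-3],"turn":[-0.1,0.07,-0.18],"fingers":8.5},{"travel":[20,-15,-3],"turn":[-0.2,0.15,-0.36],"fingers":8.5},{"travel":[25,-19,0],"turn":[-0.4,0.28,-0.68],"fingers":8.5},{"travel":[32,-23.5,5],"turn":[-0.683,0.48,-1.161],"fingers":8.5},{"travel":[32,-23.5,5],"turn":[-0.683,0.48,-1.161],"fingers":8.5},{"travel":[32,-23.5,5],"turn":[-0.683,0.48,-1.161],"fingers":8.5},{"travel":[32,-23.5,5],"turn":[-0.683,0.48,-1.161],"fingers":8.5},{"travel":[32,-23.5,5],"turn":[-0.683,0.48,-1.161],"fingers":8.5},{"travel":[32,-23.5,5],"turn":[-0.683,0.48,-1.161],"fingers":8.5},{"travel":[32,-23.5,5],"turn":[-0.683,0.48,-1.161],"fingers":8.5}]' 100
python3 - <<'E'
from h import *
o=get_obs();print(o["joint_positions"].round(1))
for n in("wrist","top","side"):
    K,t,m=cam(n)
    img,d,P=cloud(n); np.savez(n+"1.npz",img=img,d=d,P=P,K=K,t=t,o=m)
    cv2.imwrite(f"pics/{n}1.png",img[:,:,::-1])
print(np.load("wrist1.npz")["t"],o["tcp_pos"],o["eef_rot"])
E
```

```text
clock: 1.4
tcp_pos: [427.8, -187.4, 181.7]
eef_rot: [135.0, 0.0, 93.4]
ft_force: [-0.8, -0.1, 0.0]
opening: 0.997
finger_force: 0.0
[-67.5 -31.7 142.4  49.   62.1 -92.2]
[ 323.00666708 -115.12335062  281.9976834 ] [ 427.84315367 -187.4355365   181.68199112] [1.35040282e+02 4.62213655e-02 9.33569214e+01]
```

View pics/wrist1.png

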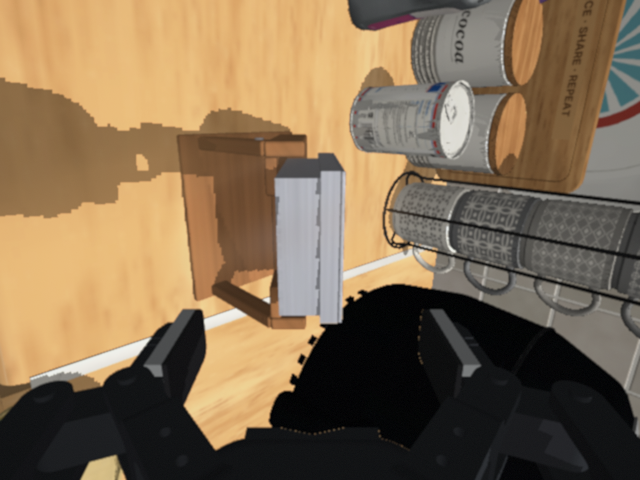

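Wrist view: tin's upper end face at px columns 277–343, rows 155–322, the lid strip at columns 318–343 (right, between the fingers); stand cheeks at (283,145) and (285,322). Everything lies between the open fingers.

```bash
python3 - <<'E'
from h import *
z=np.load("wrist1.npz");P=z["P"];img=z["img"];o=get_obs();T=o["tcp_pos"];Rt=rot(o["eef_rot"])
L=(P-T)@Rt   # tool coords
hsv=cv2.cvtColor(img,cv2.COLOR_RGB2HSV)
m=(hsv[...,1]<60)&(L[...,2]>40)&(L[...,2]<230)&(abs(L[...,0])<80)&(abs(L[...,1])<45)
m[:, :260]=0;m[:,360:]=0;m[:140]=0;m[335:]=0
n,lab,st,ce=cv2.connectedComponentsWithStats(m.astype(np.uint8)); k=1+st[1:,4].argmax();m=lab==k;print(st[k],m.sum())
Q=L[m]; 
for a,nm in enumerate("xyz"): print(nm,np.percentile(Q[:,a],[0,1,5,25,50,75,95,99,100]).round(1))
end=Q[Q[:,2]<np.percentile(Q[:,2],40)+6]
print(cv2.minAreaRect(Q[:,:2].astype(np.float32)))
for lo,hi in((318,342),(279,316)):
    s=m.copy();s[:,:lo]=0;s[:,hi:]=0;q=L[s];A=np.c_[q[:,:2],np.ones(len(q))]
    keep=abs(q[:,2]-np.median(q[:,2]))<5;sol=np.linalg.lstsq(A[keep],q[keep,2],rcond=None)[0]
    print("end plane z=ax+by+c",sol.round(3),"median z",np.median(q[:,2]).round(1),"x ext",np.percentile(q[keep,0],[1,99]).round(1),"y ext",np.percentile(q[keep,1],[1,99]).round(1))
# gated stand from top/side with arm gone; open stand from both
def plane(X):
    c=np.median(X,0)
    for k in range(8):
        n=np.linalg.svd(X-c,full_matrices=False)[2][2]; r=(X-c)@n; s=max(2,1.5*np.median(abs(r)));X=X[abs(r)<s];c=X.mean(0)
    return c,n*np.sign(n[2]),X
for nm in("side","top"):
    z=np.load(nm+"1.npz");P=z["P"];hsv=cv2.cvtColor(z["img"],cv2.COLOR_RGB2HSV)
    b=(hsv[...,1]<60)&(P[...,0]>470)&(P[...,0]<620)&(P[...,1]>-260)&(P[...,1]<-110)&(P[...,2]>50)&(P[...,2]<160)
    b&=abs((P-[544.2,-179.1,93.1])@frame(3.45)[:,1])<5
    c,n,X=plane(P[b]);F=frame(3.45);ey=-F[:,0]*-1
    print(nm,"lid",c.round(1),n.round(3),len(X),"az",np.degrees(np.arctan2(n[1],n[0])).round(2),"n off",(c@F[:,1]).round(1))
    q=np.stack([X@F[:,2],X@F[:,0]],1);print(np.percentile(q,[0.5,2,98,99.5],axis=0).round(1).tolist(),cv2.minAreaRect(q.astype(np.float32)))
E
```

```text
[  274   154    71   169 10599] 10599
x [-61.6 -51.7 -45.  -20.6   7.1  32.2  44.9  49.2  49.4]
y [-28.6 -23.  -21.2 -12.5  -1.5   9.2  17.3  19.   19.6]
z [ 80.4  81.4  81.9  83.1  84.7  85.5 123.3 174.9 192.1]
((-6.084556579589844, -4.497074127197266), (111.07060241699219, 48.10841369628906), 0.035117682069540024)
end plane z=ax+by+c [-2.0000e-03 -6.3000e-02  8.3523e+01] median z 82.8 x ext [-52.7  48.7] y ext [ 3.5 18.8]
end plane z=ax+by+c [ 0.0000e+00 -1.0000e-03  8.5103e+01] median z 85.2 x ext [-48.2  44.5] y ext [-22.1   1.7]
side lid [ 541.1 -175.5   95.7] [0.705 0.046 0.708] 521 az 3.74 n off 442.1
[[247.9, -262.6], [249.3, -260.4], [369.2, -161.5], [370.5, -160.0]] ((309.2641906738281, -210.4808349609375), (125.47816467285156, 106.5404281616211), 0.4422118365764618)
top lid [ 538.8 -174.5   96.3] [0.704 0.044 0.709] 406 az 3.57 n off 441.0
[[243.3, -260.9], [246.4, -257.5], [362.6, -163.7], [366.0, -162.4]] ((304.2646789550781, -211.91815185546875), (100.70448303222656, 126.6612548828125), 89.8305892944336)
```

```bash
python3 -m inch '[{"travel":[-0.2,-0.15,2],"turn":[0,0,0],"fingers":6.6},{"travel":[-0.2,-0.15,4],"turn":[0,0,0],"fingers":6.6},{"travel":[-0.2,-0.15,6],"turn":[0,0,0],"fingers":6.6},{"travel":[-0.2,-0.15,8],"turn":[0,0,0],"fingers":6.6},{"travel":[-0.2,-0.15,10],"turn":[0,0,0],"fingers":6.6},{"travel":[-0.2,-0.15,11.5],"turn":[0,0,0],"fingers":6.6},{"travel":[-0.2,-0.15,12.4],"turn":[0,0,0],"fingers":6.6},{"travel":[-0.2,-0.15,12.4],"turn":[0,0,0],"fingers":6.6}]'
python3 - <<'E'
from h import *
o=get_obs();print(o["joint_positions"].round(1),o["wrist_torque"])
img,d=snapshot("wrist");cv2.imwrite("pics/w2.png",img[:,:,::-1])
E
```

```text
clock: 2.55
tcp_pos: [514.6, -183.5, 92.4]
eef_rot: [135.0, 0.0, 93.5]
ft_force: [-1.0, 0.2, -0.1]
opening: 0.768
finger_force: 0.0
[ -52.9   -3.8  134.4   64.5   40.7 -104.6] [-0.01476642  0.33323548  0.00260913]
```

View pics/w2.png

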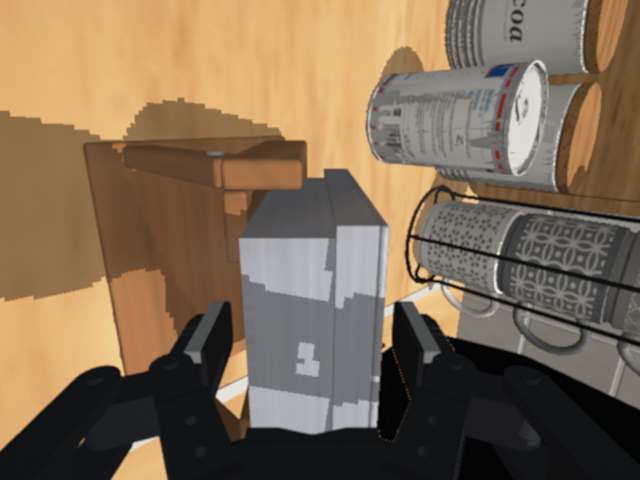

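Fingers straddle the tin's end (tips at px (215,340) below the floor and (415,340) over the lid), roughly centred. Closing.

```bash
python3 -m inch '[{"travel":[0,0,0],"turn":[0,0,0],"fingers":5},{"travel":[0,0,0],"turn":[0,0,0],"fingers":4.4},{"travel":[0,0,0],"turn":[0,0,0],"fingers":3},{"travel":[0,0,0],"turn":[0,0,0],"fingers":3},{"travel":[0,0,0],"turn":[0,0,0],"fingers":3},{"travel":[0,0,0],"turn":[0,0,0],"fingers":3}]' 90
```

```text
clock: 3.35
tcp_pos: [514.3, -184.1, 93.3]
eef_rot: [135.0, 0.1, 93.5]
ft_force: [-11.6, 1.3, 9.1]
opening: 0.492
finger_force: 88.7
```

```bash
python3 -m inch '[{"travel":[0,0.3,-0.4],"turn":[0,0,0],"fingers":3},{"travel":[0,1.0,-1.0],"turn":[0,0,0],"fingers":3},{"travel":[0,2,-2],"turn":[0,0,0],"fingers":3},{"travel":[0,4,-4],"turn":[0,0,0],"fingers":3},{"travel":[0,6,-6],"turn":[0,0,0],"fingers":3},{"travel":[0,8,-8.5],"turn":[0,0,0],"fingers":3},{"travel":[0,10,-11],"turn":[0,0,0],"fingers":3},{"travel":[0,12,-14],"turn":[0,0,0],"fingers":3},{"travel":[0,13,-17],"turn":[0,0,0],"fingers":3},{"travel":[0,13,-18],"turn":[0,0,0],"fingers":3},{"travel":[0,13,-18],"turn":[0,0,0],"fingers":3}]'
python3 - <<'E'
from h import *
o=get_obs();print(o["joint_positions"].round(1),o["wrist_torque"])
img,d,P=cloud("wrist");np.savez("wrist3.npz",img=img,P=P,T=o["tcp_pos"],Rt=rot(o["eef_rot"]))
cv2.imwrite("pics/w3.png",img[:,:,::-1])
L=(P-o["tcp_pos"])@rot(o["eef_rot"])
m=(L[...,2]>-60)&(L[...,2]<110)&(abs(L[...,0])<70)&(L[...,1]<30)&(L[...,1]>-30);m[430:]=0;m[:, :235]=0;m[:,395:]=0
q=L[m];q=q[abs(q[:,2]-np.median(q[:,2]))<8];print("end face z",np.percentile(q[:,2],[5,50,95]).round(1));A=np.c_[q[:,:2],np.ones(len(q))];print(np.linalg.lstsq(A,q[:,2],rcond=None)[0].round(3),np.percentile(q[:,0],[1,99]).round(1),np.percentile(q[:,1],[1,99]).round(1))
E
```

```text
clock: 4.72
tcp_pos: [478.7, -185.7, 311.3]
eef_rot: [135.0, 0.1, 93.4]
ft_force: [-0.2, 0.5, -3.6]
opening: 0.489
finger_force: 91.7
[-58.3 -32.1 127.6  42.8  66.3 -73.2] [ 0.00135777  0.76649408 -0.0392941 ]
end face z [-41.7 -39.  -37.5]
[ 7.0000e-03 -6.7000e-02 -3.9413e+01] [-22.7  50.8] [-22.7  23. ]
```

View pics/w3.png

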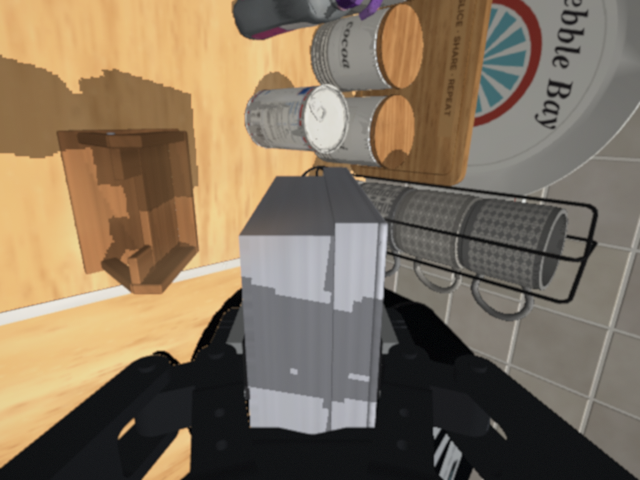

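Wrist view: tin firmly between the pads, end face at px (243–385, 225–430), lid seated; empty stand at (130,210). Now tip to vertical.

```bash
python3 -m inch '[{"travel":[1,-0.3,-0.7],"turn":[0.1,0,0],"fingers":3},{"travel":[2.5,-0.6,-1.6],"turn":[0.25,0,0],"fingers":3},{"travel":[4,-1,-2.6],"turn":[0.4,0,0],"fingers":3},{"travel":[5.5,-1.5,-3.6],"turn":[0.55,0,0],"fingers":3},{"travel":[6.9,-1.8,-4.5],"turn":[0.7,0,0],"fingers":3},{"travel":[6.9,-1.8,-4.5],"turn":[0.785,0,0],"fingers":3},{"travel":[6.9,-1.8,-4.5],"turn":[0.785,0,0],"fingers":3}]'
python3 - <<'E'
from h import *
o=get_obs();print(o["joint_positions"].round(1))
z=[cloud(n) for n in("side","top")]
def plane(X):
    c=np.median(X,0)
    for k in range(8):
        n=np.linalg.svd(X-c,full_matrices=False)[2][2]; r=(X-c)@n; s=max(1.5,1.5*np.median(abs(r)));X=X[abs(r)<s];c=X.mean(0)
    return c,n,X
az=-14.;F=frame(az);ex,n=F[:,2],F[:,1];ey=F[:,0]
print("ey",ey.round(2))
for nm,(img,d,P) in zip(("side","top"),z):
    hsv=cv2.cvtColor(img,cv2.COLOR_RGB2HSV)
    b=(P[...,0]>430)&(P[...,0]<650)&(P[...,1]>110)&(P[...,1]<310)&(P[...,2]>12)&(P[...,2]<180)
    fl=b&(hsv[...,1]<50); fl=cv2.morphologyEx(fl.astype(np.uint8),cv2.MORPH_OPEN,np.ones((3,3)))>0
    c,m,X=plane(P[fl]);m*=np.sign(m[0]);print(nm,"flap plane",c.round(1),m.round(3),"az",np.degrees(np.arctan2(m[1],m[0])).round(2),len(X))
    a=np.stack([X@ex,X@ey,X@n],1);print(" flap ex,ey,n pct",np.percentile(a,[1,50,99],axis=0).round(1).tolist())
    w=b&(hsv[...,1]>80)&(hsv[...,0]<25)
    W=P[w];A=np.stack([W@ex,W@ey,W@n],1);np.save(nm+"_w.npy",A)
    h,e=np.histogram(A[:,2],np.arange(A[:,2].min(),A[:,2].max()+2,2));print(" n hist",[(int(x),int(y)) for x,y in zip(e,h) if y>40])
    h,e=np.histogram(A[:,1],np.arange(A[:,1].min(),A[:,1].max()+3,3));print(" ey hist",[(int(x),int(y)) for x,y in zip(e,h) if y>5])
    base=(P[...,0]>430)&(P[...,0]<650)&(P[...,1]>110)&(P[...,1]<310)&(P[...,2]<16)&(P[...,2]>5)&(hsv[...,1]>80)
    base=cv2.morphologyEx(base.astype(np.uint8),cv2.MORPH_OPEN,np.ones((3,3)))>0
    k=cv2.connectedComponentsWithStats(base.astype(np.uint8));base=k[1]==1+k[2][1:,4].argmax()
    print(" base rect",cv2.minAreaRect(P[base][:,:2].astype(np.float32)),np.median(P[base][:,2]).round(1))
    cv2.imwrite(f"pics/{nm}4.png",img[:,:,::-1])
E
```

```text
clock: 5.65
tcp_pos: [431.2, -118.5, 328.7]
eef_rot: [-179.9, -0.1, 93.6]
ft_force: [0.4, -0.0, -2.9]
opening: 0.492
finger_force: 92.6
[-30.9 -13.2 102.3   0.   91.1 -34.6]
ey [0.24 0.97 0.  ]
side flap plane [567.7 210.2 100.5] [ 0.733 -0.172 -0.659] az -13.23 609
 flap ex,ey,n pct [[279.2, 285.0, 388.7], [282.6, 343.9, 424.3], [285.3, 390.9, 454.7]]
 n hist [(362, 55), (364, 85), (366, 86), (368, 287), (370, 172), (372, 58), (374, 69), (376, 53), (378, 57), (380, 62), (382, 61), (384, 57), (386, 100), (388, 41)]
 ey hist [(266, 7), (269, 49), (272, 70), (275, 204), (278, 269), (281, 38), (284, 19), (287, 21), (290, 17), (293, 16), (296, 19), (299, 27), (302, 36), (305, 16), (308, 17), (311, 16), (314, 11), (317, 11), (320, 15), (323, 16), (326, 10), (329, 12), (332, 13), (335, 17), (338, 17), (341, 12), (344, 14), (347, 14), (350, 14), (356, 9), (368, 9), (371, 16), (374, 12), (377, 11), (380, 11), (383, 12), (386, 9), (389, 9), (392, 14), (395, 58), (398, 91), (401, 330), (404, 472), (407, 18)]
 base rect ((484.2071838378906, 168.7791748046875), (4.489361763000488, 7.499207973480
[... 176 characters left out ...]
88.5, 453.3]]
 n hist [(362, 43), (364, 58), (366, 259), (368, 165)]
 ey hist [(267, 107), (270, 80), (273, 73), (276, 53), (279, 8), (282, 8), (285, 12), (288, 26), (291, 17), (294, 17), (297, 18), (300, 13), (303, 11), (306, 14), (309, 13), (312, 11), (315, 12), (318, 12), (321, 14), (324, 12), (327, 11), (330, 13), (333, 12), (336, 15), (339, 12), (342, 10), (345, 13), (348, 14), (351, 10), (354, 14), (357, 13), (360, 11), (363, 12), (366, 16), (369, 21), (372, 17), (375, 17), (378, 16), (381, 21), (384, 17), (387, 15), (390, 19), (393, 133), (396, 87), (399, 73), (402, 56)]
 base rect ((509.9349060058594, 224.7037353515625), (5.384593963623047, 12.812946319580078), 85.41898345947266) 7.2
```

```bash
python3 -m inch '[{"travel":[2,0,-0.5],"turn":[0,0,-0.15],"fingers":3},{"travel":[5,0,-1],"turn":[0,0,-0.33],"fingers":3},{"travel":[8,-0.2,-1],"turn":[0,0,-0.5],"fingers":3},{"travel":[11,-0.3,-1],"turn":[0,0,-0.67],"fingers":3},{"travel":[14,-0.4,-1],"turn":[0,0,-0.84],"fingers":3},{"travel":[17,-0.5,-1],"turn":[0,0,-1.01],"fingers":3},{"travel":[20,-0.6,-1],"turn":[0,0,-1.18],"fingers":3},{"travel":[23,-0.7,-1],"turn":[0,0,-1.35],"fingers":3},{"travel":[26,-0.8,-1],"turn":[0,0,-1.52],"fingers":3},{"travel":[29,-0.9,-1],"turn":[0,0,-1.69],"fingers":3},{"travel":[32,-1,-1],"turn":[0,0,-1.84],"fingers":3},{"travel":[32,-1,-1],"turn":[0,0,-1.9],"fingers":3}]'
python3 - <<'E'
from h import *
o=get_obs();print(o["joint_positions"].round(1))
for nm in("side","top"):
    A=np.load(nm+"_w.npy")
    for lo,hi in((392,412),(262,283)):
        s=A[(A[:,1]>lo)&(A[:,1]<hi)&(A[:,2]>355)]
        # line of ey vs ex: slope via median in ex bins
        r=cv2.minAreaRect(s[:,:2].astype(np.float32))
        bins=np.arange(200,360,20);e=[(int(b),np.percentile(s[(s[:,0]>b)&(s[:,0]<b+20)][:,1],[5,50,95]).round(1).tolist(),int(((s[:,0]>b)&(s[:,0]<b+20)).sum())) for b in bins if ((s[:,0]>b)&(s[:,0]<b+20)).sum()>15]
        print(nm,lo,e)
E
```

```text
clock: 7.25
tcp_pos: [400.3, 200.5, 340.0]
eef_rot: [180.0, 0.1, -157.4]
ft_force: [-0.3, -0.5, -3.6]
opening: 0.492
finger_force: 92.7
[  11.   -13.4  101.2    0.    92.1 -101.6]
side 392 [(220, [394.5, 401.5, 406.7], 65), (240, [399.3, 405.1, 407.0], 105), (260, [397.0, 403.8, 407.1], 257), (280, [402.5, 404.6, 406.6], 187), (300, [401.8, 404.7, 406.9], 77), (320, [400.3, 404.6, 406.6], 77), (340, [396.8, 404.6, 406.3], 41)]
side 262 [(220, [271.0, 275.8, 280.8], 43), (240, [272.0, 278.9, 282.3], 79), (260, [270.4, 277.7, 281.3], 213), (280, [275.8, 278.6, 280.9], 103), (300, [276.8, 278.8, 282.0], 23)]
top 392 [(220, [394.2, 399.3, 404.2], 45), (240, [394.1, 396.5, 404.5], 31), (260, [395.0, 399.6, 405.0], 152), (280, [394.5, 395.8, 400.0], 49)]
top 262 [(220, [269.3, 274.4, 280.9], 46), (240, [268.9, 270.6, 280.0], 31), (260, [269.3, 273.6, 278.7], 125), (280, [268.7, 269.7, 274.6], 34)]
```

```bash
python3 -m inch '[{"travel":[0,0,0],"turn":[0,0,-0.15],"fingers":3},{"travel":[0,0,0],"turn":[0,0,-0.32],"fingers":3},{"travel":[0,0,0],"turn":[0,0,-0.49],"fingers":3},{"travel":[0,0,0],"turn":[0,0,-0.66],"fingers":3},{"travel":[0,0,0],"turn":[0,0,-0.82],"fingers":3},{"travel":[0,0,0],"turn":[0,0,-0.932],"fingers":3},{"travel":[0,0,0],"turn":[0,0,-0.932],"fingers":3}]'
python3 - <<'E'
from h import *
o=get_obs();print(o["joint_positions"].round(1))
F=frame(-14,-1);G=frame(-14);T=G@np.array([336.8,369+21.5+45,100]);print(T.round(1),delta(T,F))
E
```

```text
clock: 8.12
tcp_pos: [400.8, 198.9, 340.1]
eef_rot: [-180.0, 0.0, -104.4]
ft_force: [0.2, 0.4, -3.0]
opening: 0.488
finger_force: 92.6
[  10.9  -13.4  101.2   -0.    92.2 -154.7]
[448.9 235.2 237.2] ([-4.71, -3.75, 10.29], [0.785, -0.003, -0.006])
```

```bash
python3 -m inch '[{"travel":[-1,0,0],"turn":[0.1,0,0],"fingers":3},{"travel":[-2,0,0],"turn":[0.25,0,0],"fingers":3},{"travel":[-3,-0.5,1],"turn":[0.4,0,0],"fingers":3},{"travel":[-4,-1,3],"turn":[0.55,0,0],"fingers":3},{"travel":[-4.7,-2,5],"turn":[0.7,0,-0.006],"fingers":3},{"travel":[-4.7,-3,7.5],"turn":[0.785,-0.003,-0.006],"fingers":3},{"travel":[-4.7,-3.75,10.3],"turn":[0.785,-0.003,-0.006],"fingers":3},{"travel":[-4.7,-3.75,10.3],"turn":[0.785,-0.003,-0.006],"fingers":3},{"travel":[-4.7,-3.75,10.3],"turn":[0.785,-0.003,-0.006],"fingers":3}]'
python3 - <<'E'
from h import *
o=get_obs();print(o["joint_positions"].round(1))
T=o["tcp_pos"];Rt=rot(o["eef_rot"]);G=frame(-14)
img,d,P=cloud("wrist");np.savez("wrist5.npz",img=img,P=P,T=T,Rt=Rt)
cv2.imwrite("pics/w5.png",img[:,:,::-1])
i2,d2,P2=cloud("side");cv2.imwrite("pics/s5.png",i2[:,:,::-1]);np.savez("side5.npz",img=i2,P=P2)
E
```

```text
clock: 9.25
tcp_pos: [449.5, 235.6, 238.9]
eef_rot: [-134.9, 0.1, -104.0]
ft_force: [-0.1, 0.3, -2.4]
opening: 0.49
finger_force: 92.8
[  31.5  -18.6  127.   -44.5   46.  -110. ]
```

View pics/w5.png

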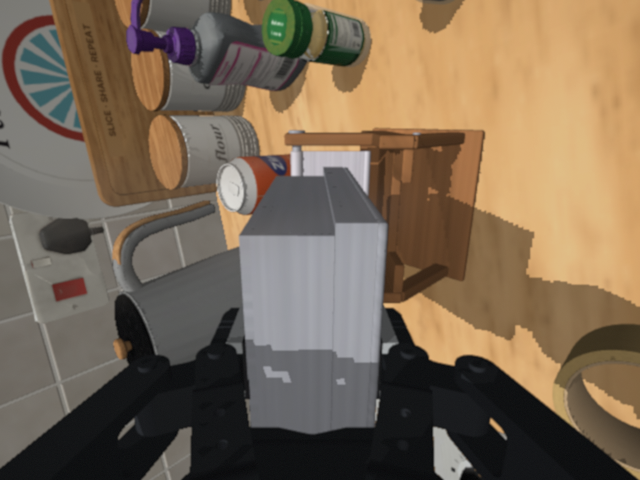

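Wrist view: tin lid-down in hand, lid side at right (columns 335–385); gated stand behind it, right cheek/upright at (400,135), left end cheek at (400,285), flap (335,160). Kettle at left is outside the path.

```bash
python3 - <<'E'
from h import *
z=np.load("wrist5.npz");P=z["P"];img=z["img"];T=z["T"];Rt=z["Rt"];G=frame(-14)
L=(P-T)@Rt;A=P@G  # A: ey,n,ex
print("tcp in G (ey,n,ex)",(T@G).round(1))
hsv=cv2.cvtColor(img,cv2.COLOR_RGB2HSV)
v,u=np.mgrid[:480,:640]
w=(hsv[...,1]>80)&(hsv[...,0]<25)&(P[...,2]>14)&(A[...,0]>255)&(A[...,0]<420)&(A[...,2]>190)&(A[...,2]<370)&(u>280)&(u<500)&(v<310)
N=cv2.GaussianBlur(A,(0,0),.8);gx=N[1:-1,2:]-N[1:-1,:-2];gy=N[2:,1:-1]-N[:-2,1:-1];n=np.cross(gx,gy);n/=np.linalg.norm(n,axis=-1,keepdims=True);NN=np.zeros(A.shape);NN[1:-1,1:-1]=n
for a,nm in((0,"ey"),(1,"n"),(2,"ex")):
    s=w&(abs(NN[...,a])>.93);q=A[s];h,e=np.histogram(q[:,a],np.arange(190,460,2))
    print("faces normal to",nm,s.sum(),[(int(x),int(y)) for x,y in zip(e,h) if y>12])
s=w&(abs(NN[...,1])>.93);q=A[s]
for lo in range(200,360,15):
    k=q[(q[:,2]>lo)&(q[:,2]<lo+15)]
    if len(k)>15: print("n by ex",lo,np.percentile(k[:,1],[5,50,95]).round(1),len(k))
fl=(hsv[...,1]<50)&(A[...,2]>265)&(A[...,2]<300)&(A[...,1]>375)&(A[...,1]<460)&(v<200)
print("flap",fl.sum(),np.percentile(A[fl],[2,50,98],axis=0).round(1).tolist())
m=(L[...,2]>-60)&(L[...,2]<100)&(abs(L[...,0])<60)&(abs(L[...,1])<30)&(u>235)&(u<395)&(v<425)
q=L[m];e=q[q[:,2]<-30];print("end face x,y,z",np.percentile(e,[1,50,99],axis=0).round(1).tolist())
# silhouette: lid outer face edge rows etc: row extents of tin
print("all x",np.percentile(q[:,0],[.5,99.5]).round(1),"y",np.percentile(q[:,1],[.5,99.5]).round(1),"z",np.percentile(q[:,2],[.5,99.5]).round(1))
E
```

```text
tcp in G (ey,n,ex) [337.4 437.1  99.2]
faces normal to ey 971 [(268, 355), (276, 216), (282, 24), (368, 41), (392, 67), (394, 228)]
faces normal to n 1418 [(362, 81), (364, 88), (370, 1148), (376, 44), (388, 14)]
faces normal to ex 1104 [(234, 43), (236, 276), (238, 35), (268, 101), (270, 86), (272, 273), (274, 128), (340, 91), (342, 64)]
n by ex 230 [363.4 370.8 388.3] 176
n by ex 245 [370.6 370.9 371.2] 191
n by ex 260 [363.5 370.7 371.3] 318
n by ex 275 [370.7 370.9 371.2] 182
n by ex 290 [370.7 370.9 371.2] 166
n by ex 305 [370.7 370.9 371.3] 135
n by ex 320 [370.7 371.  371.2] 118
n by ex 335 [370.8 371.3 378.3] 132
flap 1971 [[268.7, 389.0, 277.5], [292.9, 422.7, 281.9], [313.5, 454.5, 283.7]]
end face x,y,z [[-19.8, -22.6, -49.2], [18.9, 0.9, -38.9], [52.1, 23.5, -31.9]]
all x [-20.4  52.5] y [-24.6  26.2] z [-53.4  73. ]
```

```bash
python3 -m inch '[{"travel":[0.08,1,0],"turn":[0,0,0],"fingers":3},{"travel":[0.08,2.2,0],"turn":[0,0,0],"fingers":3},{"travel":[0.08,3.4,0],"turn":[0,0,0],"fingers":3},{"travel":[0.08,4.2,0.5],"turn":[0,0,0],"fingers":3},{"travel":[0.08,4.2,2],"turn":[0,0,0],"fingers":3},{"travel":[0.08,4.2,4],"turn":[0,0,0],"fingers":3},{"travel":[0.08,4.2,6],"turn":[0,0,0],"fingers":3},{"travel":[0.08,4.2,7.5],"turn":[0,0,0],"fingers":3},{"travel":[0.08,4.2,7.5],"turn":[0,0,0],"fingers":3}]'
python3 - <<'E'
from h import *
o=get_obs();print((o["tcp_pos"]@frame(-14)).round(1),(o["ft_force"]@frame(-14)).round(1),o["joint_positions"].round(1))
i,d,P=cloud("wrist");A=P@frame(-14);L=(P-o["tcp_pos"])@rot(o["eef_rot"]);v,u=np.mgrid[:480,:640]
hsv=cv2.cvtColor(i,cv2.COLOR_RGB2HSV);w=(hsv[...,1]>80)&(A[...,2]>225)&(A[...,2]<345)&(A[...,0]>260)&(A[...,0]<290)&(u>200)&(u<520)&(v<330)&(A[...,1]>372)
h,e=np.histogram(A[w][:,0],np.arange(260,290,1));print([(int(x),int(y)) for x,y in zip(e,h) if y>20])
m=(abs(L[...,2]-20)<70)&(abs(L[...,0])<60)&(abs(L[...,1])<30)&(u>235)&(u<395)&(v<300)
s=L[m]; print("lid side x max",np.percentile(s[:,0],[50,90,99]).round(1)); cv2.imwrite("pics/w6.png",i[:,:,::-1])
E
```

```text
clock: 10.48
tcp_pos: [471.9, 228.1, 153.3]
eef_rot: [-135.1, -0.1, -104.0]
ft_force: [0.2, 0.5, -3.5]
opening: 0.491
finger_force: 93.0
[335.5 393.1 176.4] [ 0.6 -2.5  2.5] [ 28.7  -8.  129.3 -55.   35.8 -97.7]
[(266, 21), (268, 515), (269, 262), (270, 222), (271, 295), (272, 244), (273, 228), (274, 287), (275, 215), (276, 233), (277, 231), (278, 75), (283, 44)]
lid side x max [46.3 52.2 57.9]
```

View pics/w6.png

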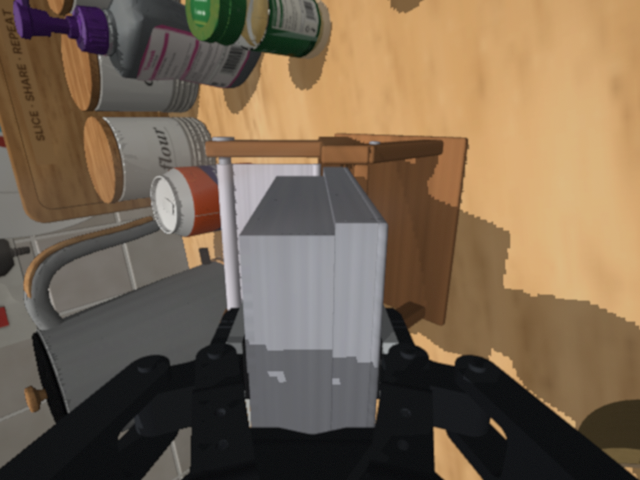

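Tin's leading end is at the mouth, centred between the cheeks (right cheek px (345,155), tin edge (345,175)), flap still ahead. Slide in.

```bash
python3 -m inch '[{"travel":[0,0,1],"turn":[0,0,0],"fingers":3},{"travel":[0,0,2],"turn":[0,0,0],"fingers":3},{"travel":[0,0,3],"turn":[0,0,0],"fingers":3},{"travel":[0,0,4],"turn":[0,0,0],"fingers":3},{"travel":[0,0,5],"turn":[0,0,0],"fingers":3},{"travel":[0,0,6],"turn":[0,0,0],"fingers":3},{"travel":[0,0,6.6],"turn":[0,0,0],"fingers":3},{"travel":[0,0,7.2],"turn":[0,0,0],"fingers":3},{"travel":[0,0,7.2],"turn":[0,0,0],"fingers":3}]'
python3 - <<'E'
from h import *
o=get_obs();print((o["tcp_pos"]@frame(-14)).round(1),(o["ft_force"]@frame(-14)).round(1),o["joint_positions"].round(1))
E
```

```text
clock: 11.65
tcp_pos: [521.1, 216.8, 103.5]
eef_rot: [-135.0, -0.0, -103.9]
ft_force: [-2.0, 0.2, -3.7]
opening: 0.489
finger_force: 92.9
[336.4 393.6 247.2] [-0.3 -4.   1.2] [ 23.8   3.  126.  -65.5  28.4 -88.8]
```

Flap force is tiny; lower onto the board and push on to the stop.

```bash
python3 -m inch '[{"travel":[0,0.05,0.3],"turn":[0,0,0],"fingers":3},{"travel":[0,0.1,0.5],"turn":[0,0,0],"fingers":3},{"travel":[0,0.1,0.7],"turn":[0,0,0],"fingers":3},{"travel":[0,0.1,0.8],"turn":[0,0,0],"fingers":3},{"travel":[0,0.1,0.8],"turn":[0,0,0],"fingers":3}]'
python3 - <<'E'
from h import *
o=get_obs();print((o["tcp_pos"]@frame(-14)).round(1),(o["ft_force"]@frame(-14)).round(1),o["joint_positions"].round(1))
E
```

```text
clock: 12.28
tcp_pos: [524.6, 216.1, 98.0]
eef_rot: [-135.0, -0.0, -103.9]
ft_force: [-24.4, 1.8, 18.6]
opening: 0.489
finger_force: 96.4
[336.6 392.3 253.7] [ -4.1  -3.9 -30.2] [ 23.6   4.1 125.7 -66.9  27.9 -87.3]
```

```bash
python3 -m inch '[{"travel":[0,0.08,-0.1],"turn":[0,0,0],"fingers":3},{"travel":[0,0.08,-0.1],"turn":[0,0,0],"fingers":3}]'
python3 - <<'E'
from h import *
o=get_obs();print((o["tcp_pos"]@frame(-14)).round(1),(o["ft_force"]@frame(-14)).round(1))
E
```

```text
clock: 12.52
tcp_pos: [524.5, 216.1, 97.9]
eef_rot: [-135.0, -0.0, -103.9]
ft_force: [-8.8, 0.6, 4.9]
opening: 0.492
finger_force: 94.2
[336.6 392.1 253.7] [-1.6 -2.7 -9.6]
```

```bash
python3 -m inch '[{"travel":[0,0,0],"turn":[0,0,0],"fingers":4.4},{"travel":[0,0,0],"turn":[0,0,0],"fingers":5},{"travel":[0,0,0],"turn":[0,0,0],"fingers":5.8},{"travel":[0,0,0],"turn":[0,0,0],"fingers":6.6},{"travel":[0,0,0],"turn":[0,0,0],"fingers":6.6}]'
python3 - <<'E'
from h import *
o=get_obs();G=frame(-14);print((o["tcp_pos"]@G).round(1),(o["ft_force"]@G).round(1))
i,d,P=cloud("wrist");L=(P-o["tcp_pos"])@rot(o["eef_rot"]);v,u=np.mgrid[:480,:640]
m=(L[...,2]<-20)&(L[...,2]>-70)&(abs(L[...,0])<60)&(abs(L[...,1])<27)&(u>235)&(u<395)&(v<425);A=(P@G)[m];print("end face ey,n,ex",np.percentile(A,[2,50,98],axis=0).round(1).tolist())
cv2.imwrite("pics/w7.png",i[:,:,::-1])
E
```

```text
clock: 13.15
tcp_pos: [524.6, 216.0, 97.7]
eef_rot: [-135.0, -0.0, -103.9]
ft_force: [-0.4, 0.3, 1.0]
opening: 0.771
finger_force: 0.0
[336.5 392.  253.9] [ 0.2  0.4 -1. ]
end face ey,n,ex [[284.5, 371.6, 211.9], [314.3, 391.4, 214.9], [354.8, 412.7, 228.3]]
```

View pics/w7.png

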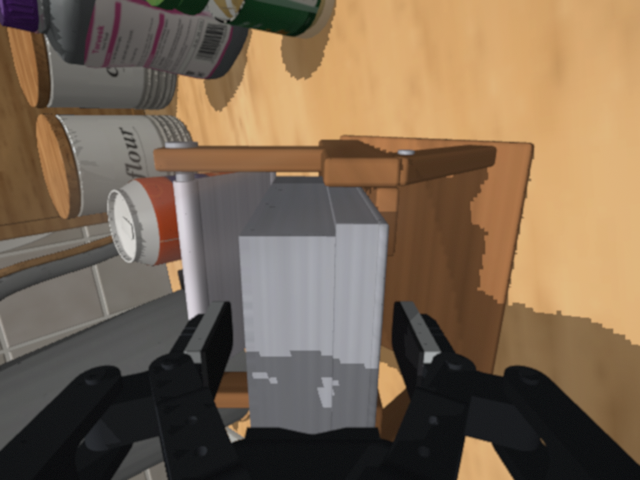

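Fingers clear on both sides (px (215,330), (410,330)); tin at home (upper end 129 mm from the stop), flap swung over it. Withdraw.

```bash
python3 -m inch '[{"travel":[0,0,-1],"turn":[0,0,0],"fingers":6.6},{"travel":[0,0,-3],"turn":[0,0,0],"fingers":6.6},{"travel":[0,0,-6],"turn":[0,0,0],"fingers":6.6},{"travel":[0,0,-9],"turn":[0,0,0],"fingers":6.6},{"travel":[0,0,-12],"turn":[0,0,0],"fingers":6.6},{"travel":[0,0,-14],"turn":[0,0,0],"fingers":6.6},{"travel":[0,0,-14],"turn":[0,0,0],"fingers":6.6}]'
python3 - <<'E'
from h import *
o=get_obs();G=frame(-14)
i,d,P=cloud("wrist");A=P@G;v,u=np.mgrid[:480,:640];hsv=cv2.cvtColor(i,cv2.COLOR_RGB2HSV)
m=(hsv[...,1]<60)&(A[...,2]>195)&(A[...,2]<235)&(A[...,0]>270)&(A[...,0]<405)&(A[...,1]>365)&(A[...,1]<425)&(v<400)
print(m.sum(),np.percentile(A[m],[1,50,99],axis=0).round(1).tolist())
for nm,k in(("lid",A[...,1]<383),("tin",A[...,1]>390)):
    q=A[m&k];c=np.median(q[:,2]);q=q[abs(q[:,2]-c)<3];print(nm,np.linalg.lstsq(np.c_[q[:,:2]-q[:,:2].mean(0),np.ones(len(q))],q[:,2],rcond=None)[0].round(3),np.percentile(q[:,0],[1,99]).round(1))
i2,d2,P2=cloud("side");A2=P2@G;h=cv2.cvtColor(i2,cv2.COLOR_RGB2HSV)
f=(h[...,1]<50)&(A2[...,0]>285)&(A2[...,0]<390)&(A2[...,2]>285)&(A2[...,2]<345)&(A2[...,1]>405)&(A2[...,1]<460)
q=A2[f];print("flap",f.sum(),np.percentile(q,[2,50,98],axis=0).round(1).tolist());p=np.polyfit(q[:,2],q[:,1],1);print("flap angle rad",np.arctan2(1,-p[0]))
cv2.imwrite("pics/s8.png",cv2.resize(i2[230:400,200:420],None,fx=3,fy=3)[:,:,::-1])
E
```

```text
clock: 14.08
tcp_pos: [428.2, 240.8, 198.2]
eef_rot: [-134.9, 0.1, -103.8]
ft_force: [-0.5, 1.3, -0.4]
opening: 0.771
finger_force: 0.0
8682 [[284.6, 371.3, 211.6], [330.2, 391.5, 214.8], [383.6, 413.3, 226.4]]
lid [ 1.00000e-03 -1.70000e-02  2.12828e+02] [284.7 386.1]
tin [ 1.0000e-03 -1.0000e-03  2.1533e+02] [289.4 381.9]
flap 434 [[289.2, 410.3, 287.1], [331.3, 417.0, 310.9], [384.0, 441.3, 333.4]]
flap angle rad 1.3398580155351467
```

View pics/s8.png

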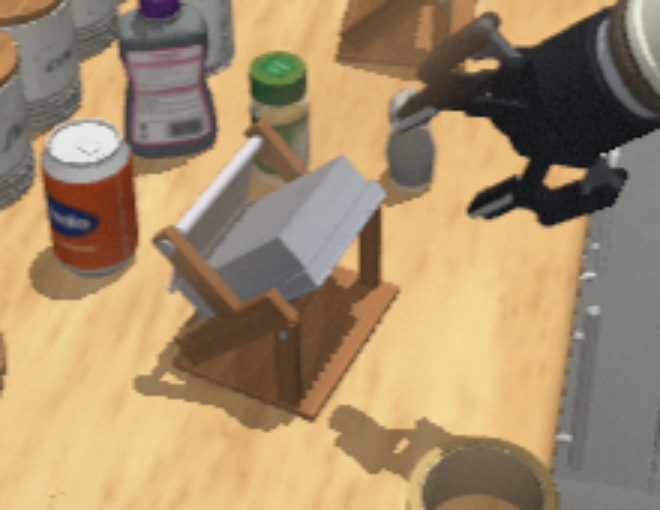

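The side crop shows the tin lying lid down and home in the gated stand (crop px (290,230)), with the flap resting on it at (220,220). The gripper is clear at right, and the jar, mill, can and bottle stand upright. The tin is centred at ey 335.4 mm, against the stand's centre line at about 336, so I am handing in.

```bash
python3 -c "
from cell import sign_off
print(sign_off())"
```

```text
the job is handed in; nothing more can be done
None
```

The tin lies lid down and fully home under the flap in the gated stand, with its lid on and the gripper clear; I handed the job in at about 14 s, and the hand-in returned no verdict.

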